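Set the baguette slicing guide and hold its end stop at the click

TASK

Set up the baguette slicing guide: first push the side fence, behind the rail, away from you by its steel tab until it clicks and stays there by itself. Then take the end stop by its upright knob, slide it along the rail towards the knife posts until you feel its ball drop into the notch, and finish there, still gripping the knob, with the stop held still in the notch. Leave the things standing round the guide where they are.

Things in the scene. Friction and masses are not known exactly. Their poses are not given: they have to be found in the camera images.
- guide: Slicing guide, fixed: a light wooden board 180 mm (its x) by 300 mm (its y), top face 18 mm above the worktop. Origin: centre of its underside, on the worktop; x points away from the robot (turned up to at most 0.3 rad), y left along the rail, z up. An aluminium rail runs along y at guide x = -35 mm. Four knife posts, 82 mm tall, stand at its left end (x -62 and 72, y 108 and 128 mm).
- tab_face (a point): Middle of the front face of the fence's steel push tab: a plate 44 mm wide (guide y) and 52 mm tall, from 22 to 74 mm above the worktop, this point at 48 mm. It faces the robot from behind the rail, at guide x = 15 mm + joint fence, y = 32 mm, and moves with the fence in guide +x.
- fence (a joint): Travel in m of the wooden side fence (10 x 150 x 34 mm) and its tab, growing in guide +x, 0 (start) = nearest the rail. A light spring (1 to 2 N) sends it back if let go early. At 0.024 a sprung ball clicks into a notch and keeps it there; a firm end lies at 0.027: pushed against that and let go, it settles into the notch, held with about 4 N. Pushing takes 1 to 3 N.
- knob_foot (a point): Upright dark steel ribbed knob on the end stop, 22 mm (guide x) by 24 mm (guide y), 38 mm tall; this point: middle of its foot, 54 mm above the worktop (top at 92 mm). Under it the stop's aluminium saddle (40 x 36 mm, top at 54 mm) and, away from the robot, a lower wooden paddle. It stands at guide x = -35 mm, y = -110 mm + joint end_stop, free for fingers on all sides.
- end_stop (a joint): Travel in m of the end stop along the rail, growing in guide +y (left, towards the knife posts), range 0 to 0.17, start 0 to 0.03. About 1 N of friction; it stays where it is left. Its only notch lies at a travel of 0.075 to 0.135, different each time, level with the middle of a small steel index block on the robot side of the rail with an upright 5 mm pin, top at 54 mm.
- stop_ball (a joint): Drop in m of the end stop's sprung ball: about 0.0007 on the smooth rail, about 0.0037 in the middle of the notch, less by 1 mm for each mm off it. Within about 4 mm of the middle the ball draws the stop in and resists leaving with 4 to 7 N, either way; elsewhere only friction is felt. A firmer push runs through the notch; the stop can be slid back into it.
- by_pepper_mill: Bystander: wooden pepper mill, 58 mm across, 130 mm tall, left of the guide. Origin at its foot.
- by_jam_jar: Bystander: jam jar with white lid, 68 mm across, 84 mm tall, right of the guide. Origin at its foot.
- by_shaker_0: Bystander: small glass shaker with steel cap, 31 mm across, 42 mm tall, left of the guide. Origin at its foot.
- by_garlic: Bystander: garlic bulb, 56 mm, left of the guide, towards the robot. Origin at its foot.
- by_cumin: Bystander: spice jar with green cap, 46 mm across, 106 mm tall, behind the guide. Origin at its foot.
- by_honey_jar: Bystander: honey jar with dark lid, 64 mm across, 99 mm tall, behind the guide. Origin at its foot.

How it is judged (in metres and radians):
On the way, in this order (a step that is already met when the one before it is completed fails the run):
1. the side fence is clicked in and stays there with the fingers off it (value of joint fence between 0.0215 and 0.0265 m and contact force between the fingers and fence below 0.3 N), for 0.3 s.
2. the end stop is gripped by its knob with its ball in the notch (value of joint stop_ball above 0.002 m and contact force between the fingers and end_stop above 3 N), for 0.4 s.
At the end, for the whole second after the job is handed in: The fence is clicked in (travel 21.5 to 26.5 mm), the end stop's ball lies in the notch (reading above 2 mm, that is within about 1.7 mm of its middle), the stop stands still (under 10 mm/s) and the fingers still grip its knob with more than 3 N (all of step 2 and value of joint fence between 0.0215 and 0.0265 m and velocity of joint end_stop between -0.01 and 0.01 m/s); the arm keeps its last pose, push and grip.
It fails at once if one of the things standing round the guide is moved more than 25 mm (distance of any of by_pepper_mill, by_jam_jar, by_shaker_0, by_garlic, by_cumin, by_honey_jar from where it was at the start of the episode above 0.025 m).
It also fails if it takes over 61 s, if anything falls off the work surface, if the arm or the gripper's body presses on something with over 40 N, if the wrist force passes 120 N, or if a joint passes its speed limit or range.

ROBOT

A 6-joint arm with a two-finger parallel gripper is mounted at the origin on a cart in front of the work surface, level with it; the furniture and walls round the work are solid. World frame = base frame: x ahead of the robot, y to its left, z up, the work surface at z = 0. Lengths are in m, angles in degrees, forces in N, time in s.
With the tool pointing down it reaches from about 0.3 to 0.75 m from the base axis. Payload 8.5 kg.
Tool frame: the origin (TCP) lies midway between the tips of the shut fingers; the grasp point (between the pads) lies env.tcp_to_grasp behind it (env.tcp_to_grasp is the distance from the TCP to the grasp point, in m); z points along the fingers, y is the line along which they close (so a half turn about z gives the same grasp; the last joint's range is limited). The gripper opens to 85 mm and grips with 20 to 120 N. Pads are 22 mm wide; open, the fingers measure 114 mm over their backs; the gripper's body (76 mm by 85 mm) begins 54 mm behind the grasp point. The pads swing forward as they close: fully open they stand 13 mm farther back than shut.
Start: joints at [-77.596, 21.807, 74.336, -0, 83.858, -12.336], TCP at [0.23, -0.5, 0.231] pointing down, gripper open.
Joint ranges: [-178.18, 178.18], [-50.72, 133.34], [12.68, 142.11], [-81.47, 261.47], [9.98, 163.14], [-165.26, 165.26]. Speed limits (degrees/s): [136.94, 136.94, 180, 180, 180, 180].

INTERFACE

Orientations are given as a 3x3 rotation matrix whose columns are the frame's x, y, z axes.
In Python, from rig import observe, optics, job, env gives the robot as it stands. The module is installed in compiled form; this text tells all that it offers.
- The arm moves only by the shell command python3 -m jog 'ROWS' [FORCE]. ROWS is JSON, a list of rows, each a list of 7 numbers: the turn, a rotation vector about the tool's x, y, z in rad, then the shift along the tool's x, y, z in m, then the opening in per cent of the stroke, from 0 (shut) to 100 (fully open). A call has 1 to 10 rows; each row shifts and turns the commanded pose from where the row before left it, along the tool's axes as they then stand; what a row does not reach is not made up. A row lasts 1/8 s, in which the tool goes at most 62.5 mm and 10.7 degrees, less where a joint would pass 70% of its speed; a pose out of reach is approached as far as the arm can. A call is refused whole if a number of a shift passes 0.0625 or a number of a turn 0.188, either way. A call with a gripper value outside its range is refused whole. The fingers move at their own pace and stop on an object; FORCE is the grip in N (left out, the last holds). Time passes only in rows, so rows that do not move let the fingers close. It gives the time, the measured TCP pose, the force, the opening and the grip force at its end, in the units of the state.
- observe(): the state, without advancing time (a new reading comes with each control period).
- optics.get_image(name): name is "scene" or "top" or "wrist"; returns a dict with "pixels" (420x560x3 uint8, red, green, blue), "mtx" (3x3 intrinsics, pixels), "dist_coeffs" ([k1, k2, p1, p2, k3] as OpenCV has them; the pictures are not rectified), "rvec" (rotation vector, rad) and "tvec" (3), from world to camera coordinates, as OpenCV has them. Camera axes: x right, y down, z forward; pixel columns grow to the right and rows downward; lengths in m; the calibration is good to about 2 mm. A picture is of the moment at which its call begins. There is no depth.
- job.close_job(): hands the job in; it is judged then, once.
The state is a dict: "time_s": time; "q": joint angles; "qvel": joint speeds; "joint_efforts": joint torques, N m; "position": TCP position; "tool_rot": TCP orientation; "ft_force": force on the tool from outside, world axes, zero at the start; "wrist_torque": the same for the moment, N m; "grip_width": finger opening in m; "gripper_force": force on a finger pad.
Only numpy, scipy, OpenCV 4.12 (cv2) and the standard library are available. Lean on these libraries where they do the work, as an engineer would, in place of code of your own. Each camera call takes 0.05 s, during which the arm holds its last target. There are 200 camera calls.

## Working session

There is one attempt and no reset: what is moved stays moved. The work goes in short steps, Python scripts to look and compute and a shell command to move; the robot and the scene stay as the last step left them, time stands still between calls to the robot, and variables do not carry over. Pictures are saved under pics/ and viewed, at most 10 in all, crops included, and the job is handed in when it is done.

```bash
mkdir -p pics
python3 - <<'E'
from rig import observe, optics, env
import cv2,numpy as np
for n in("top","scene"):
    d=optics.get_image(n);cv2.imwrite(f"pics/{n}0.png",d["pixels"][:,:,::-1])
    R=cv2.Rodrigues(np.array(d["rvec"]))[0];print(n,(-R.T@np.array(d["tvec"]).ravel()).round(3),R[2].round(2))
s=observe();print(env.tcp_to_grasp,s["position"],np.round(s["tool_rot"],3),s["ft_force"],s["time_s"])
E
```

```text
top [0.421 0.136 1.147] [ 0.06  0.   -1.  ]
scene [0.133 0.722 0.574] [ 0.43 -0.69 -0.59]
0.0187 [ 0.2301216  -0.49926487  0.23078948] [[ 0.908  0.419 -0.   ]
 [ 0.419 -0.908  0.001]
 [ 0.    -0.001 -1.   ]] [-0.10887622  0.70438234 -0.25187604] 0.1
```

View pics/top0.png

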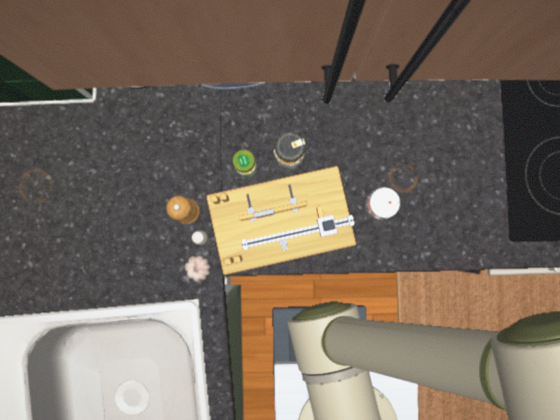

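View pics/scene0.png

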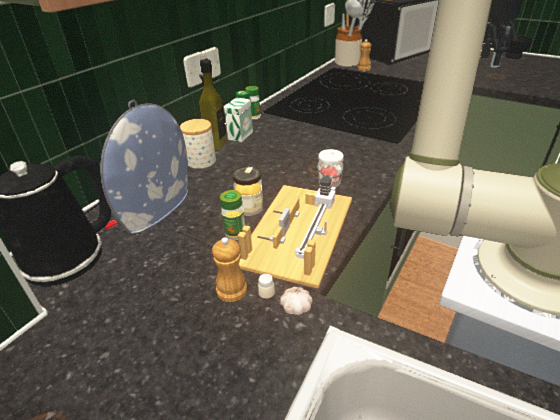

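The top view shows the board with corners near (207,194), (339,168), (356,246) and (225,273). The knob is near (328,226), the tab near (263,213) and the index block near (284,244). I'll compute positions from these.

```bash
cat > h.py <<'E'
import cv2,numpy as np
from rig import observe, optics, env
def ray(d,uv,z):
    K=np.array(d["mtx"]);D=np.array(d["dist_coeffs"]);R=cv2.Rodrigues(np.array(d["rvec"]))[0];t=np.array(d["tvec"]).ravel()
    p=cv2.undistortPoints(np.array(uv,float).reshape(-1,1,2),K,D)[:,0]
    v=np.c_[p,np.ones(len(p))]@R; c=-R.T@t
    return c+v*((z-c[2])/v[:,2])[:,None]
def proj(d,P):
    return cv2.projectPoints(np.array(P,float).reshape(-1,1,3),np.array(d["rvec"]),np.array(d["tvec"]),np.array(d["mtx"]),np.array(d["dist_coeffs"]))[0][:,0]
E
python3 - <<'E'
from h import *
d=optics.get_image("top");im=d["pixels"]
hsv=cv2.cvtColor(im,cv2.COLOR_RGB2HSV)
m=cv2.inRange(hsv,(14,80,120),(28,255,255));m[:160]=0;m[:,:205]=0;m[276:]=0;m[:,365:]=0
m=cv2.morphologyEx(m,cv2.MORPH_OPEN,np.ones((5,5)));m=cv2.morphologyEx(m,cv2.MORPH_CLOSE,np.ones((15,15)))
c=max(cv2.findContours(m,0,2)[0],key=cv2.contourArea)[:,0]
P=ray(d,c,0.018)[:,:2].astype(np.float32)
r=cv2.minAreaRect(P);print(r)
for n,uv,z in(("knob",(328,226),.092),("tab",(263,213),.074),("blk",(284,244),.054)):print(n,ray(d,[uv],z).round(3))
cv2.imwrite("pics/top1.png",cv2.resize(im[160:280,190:370],None,fx=4.4,fy=4.4,interpolation=2)[:,:,::-1])
E
```

```text
((0.4688602387905121, 0.13896209001541138), (0.181758850812912, 0.30185508728027344), 11.384657859802246)
knob [[0.451 0.042 0.092]]
tab [[0.481 0.175 0.074]]
blk [[0.415 0.133 0.054]]
```

View pics/top1.png

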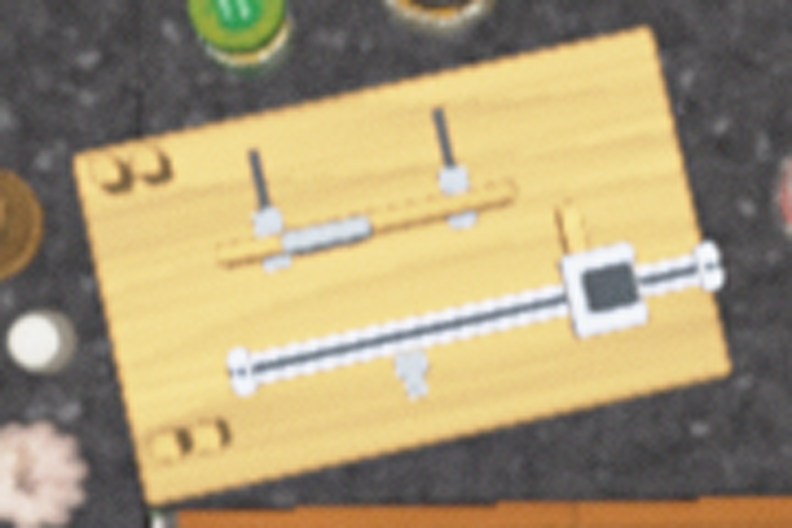

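The numbers fit the known sizes. The board measures 182 x 302 mm, with its centre at (0.469, 0.139) and yaw 11.4°. The knob is at guide (-37, -92), the tab at (19, 33), and the block at y ≈ +5, which puts the notch at about 0.115 travel. I'll turn the tool to the guide's yaw, shut the fingers and go over the gap in front of the tab.

```bash
python3 -m jog '[[0,0,0.117,0,0,0,0],[0,0,0.117,0,0,0,0],[0,0,0,0.025,-0.0436,0,0],[0,0,0,0.025,-0.0436,0,0],[0,0,0,0.025,-0.0436,0,0],[0,0,0,0.025,-0.0436,0,0],[0,0,0,0.025,-0.0436,0,0],[0,0,0,0.025,-0.0436,0,0],[0,0,0,0.025,-0.0436,0,0],[0,0,0,0.025,-0.0436,0,0]]' 30 && python3 -m jog '[[0,0,0,0.025,-0.0436,0,0],[0,0,0,0.025,-0.0436,0,0],[0,0,0,0.025,-0.0436,0,0],[0,0,0,0.025,-0.0436,0,0],[0,0,0,0.025,-0.0436,0,0],[0,0,0,0.025,-0.0436,0,0],[0,0,0,0,0,0,0],[0,0,0,0,0,0,0]]'
cat > g.py <<'E'
from h import *
c=np.array([.469,.139]);a=np.radians(11.4);G=np.array([[np.cos(a),-np.sin(a)],[np.sin(a),np.cos(a)]])
def st():
    s=observe();R=np.array(s["tool_rot"]);p=np.array(s["position"])
    print("t",round(s["time_s"],2),"guide mm",(1000*(p[:2]-c)@G).round(1),"z",round(1000*p[2],1),"yaw",np.degrees(np.arctan2(R[1,0],R[0,0])).round(2),"tilt",R[:2,2].round(3),"Fg",(np.array(s["ft_force"])[:2]@G).round(2),round(s["ft_force"][2],2),"grip",round(1000*s["grip_width"],1),round(s["gripper_force"],1))
if __name__=="__main__": st()
E
python3 g.py
```

```text
time_s: 1.4
position: [0.3579, -0.1166, 0.2313]
tool_rot: [[0.981, 0.196, 0.0], [0.196, -0.981, -0.0], [0.0, 0.0, -1.0]]
ft_force: [0.4, 0.3, -0.2]
grip_width: 0.0002
gripper_force: 0.0
time_s: 2.4
position: [0.4531, 0.1675, 0.2311]
tool_rot: [[0.98, 0.197, -0.001], [0.197, -0.98, -0.0], [-0.001, 0.0, -1.0]]
ft_force: [-0.5, -0.2, -0.1]
grip_width: 0.0002
gripper_force: 0.0
t 2.4 guide mm [-10.  31.] z 231.1 yaw 11.35 tilt [-0.001 -0.   ] Fg [-0.53 -0.11] -0.08 grip 0.2 0.0
```

```bash
python3 -m jog '[[0,0,0,0.003,0,0.04,0],[0,0,0,0,0,0.04,0],[0,0,0,0,0,0.04,0],[0,0,0,0,0,0.03,0],[0,0,0,0,0,0,0],[0,0,0,0,0,0,0]]'
python3 - <<'E'
from g import *
st()
for n in("scene","wrist"):
    d=optics.get_image(n);im=d["pixels"]
    if n=="scene": im=cv2.resize(im[150:310,200:400],None,fx=3,fy=3,interpolation=2)
    cv2.imwrite(f"pics/{n}2.png",im[:,:,::-1])
E
```

```text
time_s: 3.15
position: [0.457, 0.1678, 0.0826]
tool_rot: [[0.981, 0.195, 0.002], [0.195, -0.981, 0.0], [0.002, 0.0, -1.0]]
ft_force: [-0.7, -0.1, 0.4]
grip_width: 0.0
gripper_force: 0.0
t 3.15 guide mm [-6.1 30.6] z 82.6 yaw 11.27 tilt [0.002 0.   ] Fg [-0.74  0.04] 0.38 grip 0.0 0.0
```

View pics/scene2.png

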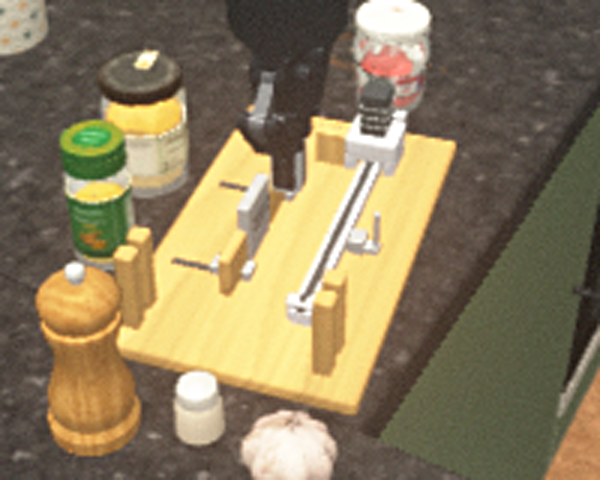

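The scene view shows the fingertip at crop (288,190), between the tab at (255,210) and the rail and clear of both. I'll go down and push.

```bash
python3 -m jog '[[0,0,0,0,0,0.02,0],[0,0,0,0,0,0.02,0],[0,0,0,0,0,0,0],[0,0,0,0.004,0,0,0],[0,0,0,0.004,0,0,0],[0,0,0,0.004,0,0,0],[0,0,0,0.004,0,0,0],[0,0,0,0,0,0,0]]' >/dev/null; python3 g.py; python3 -m jog '[[0,0,0,0.004,0,0,0],[0,0,0,0.004,0,0,0],[0,0,0,0.004,0,0,0],[0,0,0,0,0,0,0]]' >/dev/null; python3 g.py
```

```text
t 4.25 guide mm [ 9.9 31.3] z 41.4 yaw 11.33 tilt [0.001 0.   ] Fg [-0.17 -1.12] 0.89 grip -0.1 0.0
t 4.75 guide mm [22.2 31.2] z 41.3 yaw 11.33 tilt [0.002 0.   ] Fg [-0.02  0.39] -0.33 grip -0.0 0.0
```

```bash
for i in 1 2 3; do python3 -m jog '[[0,0,0,0.002,0,0,0],[0,0,0,0.002,0,0,0],[0,0,0,0,0,0,0]]' >/dev/null; python3 g.py; done
```

```text
t 5.12 guide mm [25.9 31.2] z 41.4 yaw 11.33 tilt [0.001 0.   ] Fg [-0.57 -0.21] -0.49 grip 0.3 0.0
t 5.5 guide mm [28.7 31.3] z 41.2 yaw 11.34 tilt [-0.002 -0.   ] Fg [-4.19 -1.88] 2.74 grip -0.3 2.3
t 5.88 guide mm [31.5 31.3] z 41.2 yaw 11.35 tilt [-0.004 -0.001] Fg [-10.08  -1.91] 6.27 grip 0.1 5.0
```

That's a firm end at about 27 mm of travel. I'll back off, lift and check.

```bash
python3 -m jog '[[0,0,0,-0.015,0,0,0],[0,0,0,-0.015,0,0,0],[0,0,0,-0.008,0,0,0],[0,0,0,0,0,0,0],[0,0,0,0,0,-0.04,0],[0,0,0,0,0,-0.04,0],[0,0,0,0,0,-0.03,0],[0,0,0,0,0,0,0]]' >/dev/null
python3 - <<'E'
from g import *
st()
d=optics.get_image("scene");im=cv2.resize(d["pixels"][150:310,200:400],None,fx=3,fy=3,interpolation=2)
for f in(0,.024,.027):
    P=c+G@np.array([.015+f,.032]);print(f,((proj(d,[[*P,.074]])-[200,150])*3).round(),((proj(d,[[*(c+G@np.array([.015+f,.054])),.074]])-[200,150])*3).round())
cv2.imwrite("pics/scene3.png",im[:,:,::-1])
E
```

```text
t 6.88 guide mm [-3.1 31.2] z 153.3 yaw 11.33 tilt [0.005 0.001] Fg [ 0.29 -0.12] -0.72 grip 0.0 0.0
0 [[258. 192.]] [[248. 211.]]
0.024 [[226. 186.]] [[215. 204.]]
0.027 [[222. 185.]] [[211. 203.]]
```

View pics/scene3.png

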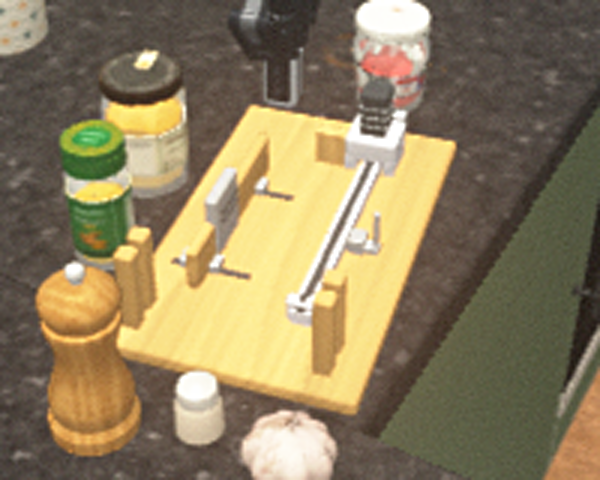

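The tab's near upper corner is at crop (217,200), matching the 24 mm projection (215,204), so the fence is clicked in. Next I'll open the fingers and go above the knob.

```bash
python3 -m jog '[[0,0,0,-0.011,0.041,0,60],[0,0,0,-0.011,0.041,0,60],[0,0,0,-0.011,0.041,0,60],[0,0,0,0,0,0,60],[0,0,0,0,0,0,60]]' >/dev/null
python3 - <<'E'
from g import *
st()
d=optics.get_image("wrist");im=d["pixels"]
cv2.imwrite("pics/wrist4.png",im[:,:,::-1])
print(proj(d,[[*(c+G@np.array([-.035,-.0915])),.092],[*(c+G@np.array([-.035,-.0915])),.054],[*(c+G@np.array([-.053,.005])),.054]]).round())
E
```

```text
t 7.55 guide mm [-37.8 -91.3] z 150.6 yaw 11.31 tilt [-0.001  0.001] Fg [0.11 0.89] 0.46 grip 51.2 0.0
[[273. 220.]
 [274. 205.]
 [146. 228.]]
```

View pics/wrist4.png

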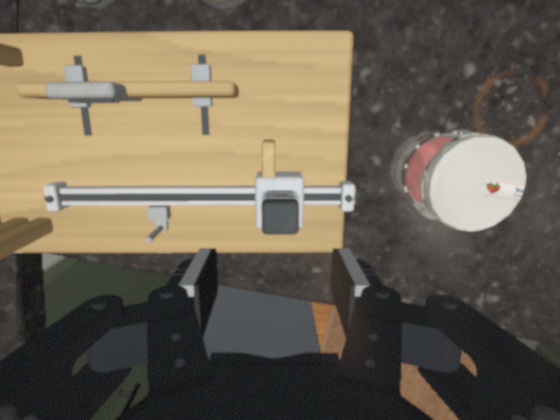

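The knob top is at (280,216) and the finger midpoint is about u = 275, so I'll shift 3 mm right and 3 mm away, go down and grip. The jam jar is well clear.

```bash
python3 -m jog '[[0,0,0,0.003,0.003,0.03,60],[0,0,0,0,0,0.03,60],[0,0,0,0,0,0.03,60],[0,0,0,0,0,0,60],[0,0,0,0,0,0,0],[0,0,0,0,0,0,0],[0,0,0,0,0,0,0],[0,0,0,0,0,0,0]]' 30 >/dev/null; python3 g.py; python3 -m jog '[[0,0,0,0,-0.01,0,0],[0,0,0,0,-0.01,0,0],[0,0,0,0,-0.01,0,0],[0,0,0,0,0,0,0]]' >/dev/null; python3 g.py
```

```text
t 8.6 guide mm [-34.  -94.8] z 62.5 yaw 11.34 tilt [ 0.003 -0.   ] Fg [0.35 1.47] 8.31 grip 23.5 32.3
t 9.1 guide mm [-34.1 -64.4] z 62.5 yaw 11.36 tilt [0.003 0.   ] Fg [-1.14  0.92] 7.57 grip 23.2 32.3
```

```bash
python3 -m jog '[[0,0,0,0,-0.013,0,0],[0,0,0,0,-0.013,0,0],[0,0,0,0,-0.013,0,0],[0,0,0,0,-0.013,0,0],[0,0,0,0,0,0,0],[0,0,0,0,0,0,0]]' >/dev/null; python3 g.py; for i in 1 2 3 4 5 6 7 8; do python3 -m jog '[[0,0,0,0,-0.001,0,0],[0,0,0,0,0,0,0]]' >/dev/null; python3 g.py | grep -o 'guide.*'; done
```

```text
t 9.85 guide mm [-34.1 -12.4] z 62.5 yaw 11.36 tilt [0.002 0.   ] Fg [-0.97  2.18] 6.66 grip 23.8 32.4
guide mm [-34.1 -11.8] z 62.5 yaw 11.35 tilt [ 0.002 -0.   ] Fg [-2.26 -0.37] 7.69 grip 23.6 32.3
guide mm [-34.1 -10.8] z 62.5 yaw 11.35 tilt [ 0.002 -0.   ] Fg [-1.45  0.  ] 7.64 grip 23.7 32.4
guide mm [-34.1  -9.8] z 62.5 yaw 11.35 tilt [ 0.002 -0.   ] Fg [-0.87  0.26] 7.66 grip 24.0 32.3
guide mm [-34.1  -8.8] z 62.5 yaw 11.34 tilt [ 0.002 -0.   ] Fg [0.02 0.6 ] 7.15 grip 23.4 32.4
guide mm [-34.1  -7.8] z 62.5 yaw 11.34 tilt [ 0.002 -0.   ] Fg [-0.79 -0.42] 7.97 grip 23.6 32.3
guide mm [-34.1  -6.8] z 62.5 yaw 11.35 tilt [ 0.002 -0.   ] Fg [-0.8   0.28] 7.2 grip 23.8 32.4
guide mm [-34.1  -5.8] z 62.5 yaw 11.34 tilt [ 0.002 -0.   ] Fg [-1.18 -0.27] 7.76 grip 23.8 32.4
guide mm [-34.1  -4.8] z 62.5 yaw 11.34 tilt [ 0.002 -0.   ] Fg [-1.29 -0.24] 8.25 grip 23.2 32.4
```

Run:
```python
from g import *
d=optics.get_image("wrist");cv2.imwrite("pics/wrist5.png",d["pixels"][:,:,::-1])
```

```text
(no output)
```

View pics/wrist5.png

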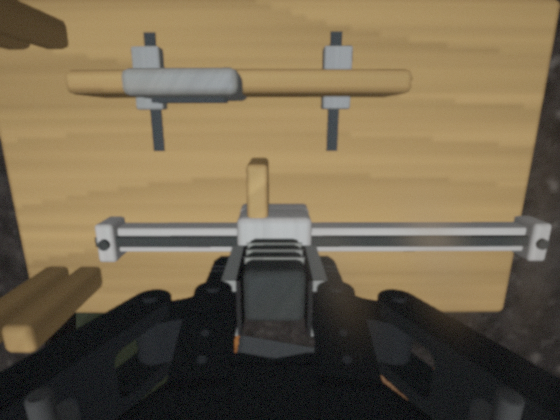

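The wrist view shows the knob firmly between the pads and the fence still out. The index block is hidden by the fingers, so I'll feel for the notch.

```bash
for i in 1 2 3 4 5 6 7 8 9 10 11 12 13 14; do python3 -m jog '[[0,0,0,0,-0.001,0,0],[0,0,0,0,0,0,0]]' >/dev/null; python3 g.py | grep -o 'guide.*'; done
```

```text
guide mm [-34.1  -3.8] z 62.5 yaw 11.34 tilt [ 0.002 -0.   ] Fg [-1.86  0.32] 7.63 grip 23.5 32.4
guide mm [-34.1  -2.8] z 62.4 yaw 11.35 tilt [ 0.002 -0.   ] Fg [-1.07 -0.83] 7.6 grip 23.5 32.3
guide mm [-34.1  -1.8] z 62.5 yaw 11.34 tilt [ 0.002 -0.   ] Fg [-1.57 -0.16] 7.35 grip 23.5 32.4
guide mm [-34.1  -0.7] z 62.5 yaw 11.35 tilt [0.002 0.   ] Fg [-1.04  0.96] 7.03 grip 23.5 32.4
guide mm [-34.1   0.4] z 62.4 yaw 11.34 tilt [0.002 0.   ] Fg [-1.02  2.34] 7.59 grip 23.2 32.4
guide mm [-34.1   1.7] z 62.5 yaw 11.34 tilt [0.002 0.001] Fg [-1.04  4.08] 7.58 grip 23.5 32.4
guide mm [-34.1   2.9] z 62.5 yaw 11.33 tilt [0.002 0.001] Fg [-0.47  6.56] 7.94 grip 23.5 32.4
guide mm [-34.1   4. ] z 62.4 yaw 11.33 tilt [0.002 0.001] Fg [-0.12  5.28] 7.21 grip 23.6 32.4
guide mm [-34.1   4.5] z 62.4 yaw 11.35 tilt [0.002 0.   ] Fg [-0.56  2.53] 7.71 grip 23.8 32.4
guide mm [-34.1   4.8] z 62.5 yaw 11.35 tilt [ 0.002 -0.001] Fg [-1.77 -3.67] 6.49 grip 23.6 32.3
guide mm [-34.1   5.4] z 62.5 yaw 11.35 tilt [ 0.002 -0.001] Fg [-1.93 -6.25] 7.79 grip 23.6 32.3
guide mm [-34.1   6.5] z 62.5 yaw 11.35 tilt [ 0.002 -0.001] Fg [-1.7  -4.84] 8.58 grip 23.5 32.3
guide mm [-34.1   7.8] z 62.5 yaw 11.35 tilt [ 0.002 -0.001] Fg [-2.55 -2.61] 7.6 grip 23.6 32.3
guide mm [-34.1   9. ] z 62.5 yaw 11.34 tilt [ 0.002 -0.   ] Fg [-0.62 -1.32] 7.8 grip 23.9 32.4
```

The force is a clear signature: it pulls in from y ≈ 0, crosses zero at 4.6 mm and resists after that. This matches the index block at +5. I'll go back to the middle.

```bash
python3 -m jog '[[0,0,0,0,0.0015,0,0],[0,0,0,0,0.0015,0,0],[0,0,0,0,0.0015,0,0],[0,0,0,0,0,0,0],[0,0,0,0,0,0,0],[0,0,0,0,0,0,0]]' >/dev/null; python3 g.py; python3 -m jog '[[0,0,0,0,0,0,0],[0,0,0,0,0,0,0],[0,0,0,0,0,0,0],[0,0,0,0,0,0,0]]' >/dev/null; python3 g.py
```

```text
t 16.15 guide mm [-34.1   4.5] z 62.5 yaw 11.35 tilt [ 0.002 -0.   ] Fg [-1.58 -1.16] 6.99 grip 23.5 32.3
t 16.65 guide mm [-34.1   4.5] z 62.4 yaw 11.34 tilt [ 0.002 -0.   ] Fg [-0.23 -1.68] 7.02 grip 23.5 32.3
```

```bash
python3 -c "
from rig import job;print(job.close_job())"
```

```text
the job is handed in; nothing more can be done
None
```

The job is handed in: the fence is clicked in at about 24 mm (checked in the scene picture), and the gripper holds the end stop still in the notch at about 115 mm travel with 32 N, but the hand-in returned no verdict.

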